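# Change over the sample trays

## Task

Two identical low tray units stand on the bench; the tray of one, empty, has been left pulled out. Push that empty tray fully home, and only then hook a fingertip behind the upright lip of the other unit's tray and draw it out along its rail until it stops, so that the petri dish on it comes out into the open. Do it with the fingertips alone: do not pinch a lip between the fingers, do not touch or lift the dish, which must stay flat in its tray, and leave the jar, the beaker and the vial between the units standing where they are.

Things in the scene. Friction and masses are not known exactly. Their poses are not given: they have to be found in the camera images.
- lip_loaded (a point): middle of the top edge, 46 mm above the bench, of the front lip of the tray that starts closed (with the dish): an upright steel plate 100 mm wide (y), 6 mm thick (x). x points level from the front into the unit: the tray draws out along -x; z up. Behind the lip is an open flat trough, its floor 31 mm below this point, open at both sides, 58 mm long to the dish pocket's low rim
- dock_loaded: grey sheet-metal housing of the tray with the dish, fixed to the bench: 110 mm deep (x), 124 mm wide, 58 mm tall; origin at the middle of its underside, front face 55 mm along its -x. With the tray home, the gap between this face and the back of the tray's lip is 49 mm
- dock_empty: the like housing of the empty tray; same sizes and axes
- lip_empty (a point): the same point of the other unit's tray, the empty one, which starts pulled out 50 to 80 mm; same sizes and axes; it goes home along +x
- tray_loaded (a joint): how far the tray with the dish is drawn out, in m: 0 fully home, 0.090 at its outer stop; starts within 6 mm of home. Stays where it is left; drawing it slowly takes 1.5 to 3 N
- tray_empty (a joint): the same for the empty tray; starts at 0.050 to 0.080
- pocket_loaded (a point): middle of the floor of the dish's pocket in the tray that is to be drawn out (80 mm by 94 mm inside, rim 9 mm high); axes as of lip_loaded, moves with the tray
- dish: clear petri dish with its lid on, 61 mm across, 15 mm tall, lying loose and flat in the pocket of the closed tray; origin at the centre of its underside, z up
- jar: loose screw-cap powder jar, 49 mm across, 63 mm tall, bystander between the units; origin at the centre of its underside
- beaker: loose glass beaker, 52 mm across, 70 mm tall, bystander between the units; origin at the centre of its underside
- vial: loose glass sample vial with screw cap, 16 mm across, 48 mm tall, bystander between the units; origin at the centre of its underside

How it is judged:
By the outcome, as a careful person would: the job done as asked, in the order asked, and still so for the second after the job is handed in, with the robot touching nothing.
It also fails if it takes over 45 s, if anything falls off the work surface, if the arm or the gripper's body presses on something with over 40 N, if the wrist force passes 120 N, or if a joint passes its speed limit or range.

## Robot

A 6-joint arm with a two-finger parallel gripper is mounted at the origin on a cart in front of the work surface, level with it; the furniture and walls round the work are solid. World frame = base frame: x ahead of the robot, y to its left, z up, the work surface at z = 0. Lengths are in m, angles in rad, forces in N, time in s.
With the tool pointing down it reaches from about 0.325 to 0.775 m from the base axis. Payload 5.5 kg.
Tool frame: the origin (TCP) lies between the finger pads; the fingertips stand 8 mm ahead of it and the grasp point (between the pads) lies 11 mm behind it (tcp_to_tips is the distance from the TCP to the fingertips, in m); z points along the fingers, y is the line along which they close (so a half turn about z gives the same grasp; the last joint's range is limited). The gripper opens to 88 mm and grips with 3 to 60 N. Pads are 20 mm wide; open, the fingers measure 115 mm over their backs; the gripper's body (75 mm by 178 mm) begins 61 mm behind the grasp point.
Start: joints at [1.255, 0.091, 1.231, -0, 1.82, -0.057], TCP at [0.154, 0.58, 0.231] pointing down, gripper open.
Joint ranges: [-2.87, 2.87], [-0.86, 2.18], [0.17, 2.46], [-1.51, 4.65], [0.06, 2.69], [-2.65, 2.65]. Speed limits (rad/s): [2.57, 2.57, 3.01, 3.14, 3.14, 3.14].

## Interface

Orientations are given as a unit quaternion [w, x, y, z].
In Python, from bench import * gives the robot as it stands. Calls block until the motion is done:
- move_to(position, orientation): joint-space move of the TCP to a pose.
- move_l(position, speed=0.15, orientation=None): straight line of the TCP; orientation=None keeps the orientation; speed is the mean speed in m/s.
- movej(angles): joint-space move.
- gripper_open() and close(): open the fingers fully, or close them until they stop; the grip force is fixed at half the most.
- hold(seconds).
- inverse_kinematics(position, orientation): joint angles nearest the present ones, or None.
- state(): the state.
- get_image(name): name is "scene" or "top"; returns a dict with "frame" (420x560x3 uint8, blue, green, red), "depth" (420x560 float32, m along the optical axis (not along the pixel's ray), 0 where there is no reading), "camera_matrix" (3x3 intrinsics, pixels), "view" (4x4, takes a point from world to camera coordinates). Camera axes: x right, y up, looking along -z (the intrinsics and any distortion apply to the point x, -y, -z); pixel columns grow to the right and rows downward; lengths in m; the calibration is good to about 2 mm. A picture is of the moment at which its call begins.
A pose or a line that the arm cannot do raises IKError and nothing moves.
- job_done(): hands the job in; it is judged then, once.
The state is a dict: "time": time; "joint_pos": joint angles; "dq": joint speeds; "joint_torque": joint torques, N m; "ee_pos": TCP position; "ee_rot": TCP orientation; "ft_force": force on the tool from outside, world axes, zero at the start; "moment": the same for the moment, N m; "finger_gap": finger opening in m; "finger_force": force on a finger pad.
Only numpy, scipy, OpenCV 4.12 (cv2) and the standard library are available. Lean on these libraries where they do the work, as an engineer would, in place of code of your own. Each camera call takes 0.05 s, during which the arm holds its last target. There are 200 camera calls.

## Working session

There is one attempt and no reset: what is moved stays moved. The work goes in short steps, each a Python script; the robot and the scene stay as the last script left them, time stands still between calls to the robot, and variables do not carry over. Pictures are saved under pics/ and viewed, at most 10 in all, crops included, and the job is handed in when it is done.

```bash
mkdir -p pics; ls
python3 - <<'E'
from bench import *
import cv2,numpy as np
for n in("scene","top"):
    d=get_image(n);cv2.imwrite(f"pics/{n}0.png",d["frame"]);np.savez(f"{n}0.npz",**d)
    print(n,d["camera_matrix"],d["view"].round(3),[k for k in d],(d["depth"]>0).mean())
s=state();print(s["time"],s["ee_pos"],s["ee_rot"],s["finger_gap"])
E
```

```text
pics
scene [[405.45783867   0.         270.3993728 ]
 [  0.         405.45783867 211.66249619]
 [  0.           0.           1.        ]] [[ 0.446 -0.895 -0.008 -0.384]
 [ 0.582  0.283  0.763 -0.337]
 [-0.68  -0.345  0.647 -0.57 ]
 [ 0.     0.     0.     1.   ]] ['frame', 'depth', 'camera_matrix', 'view'] 0.996109693877551
top [[440.98998097   0.         284.12384729]
 [  0.         440.98998097 213.77046709]
 [  0.           0.           1.        ]] [[ 0.011 -0.999 -0.042 -0.137]
 [ 0.99   0.005  0.139 -0.567]
 [-0.138 -0.043  0.989 -0.871]
 [ 0.     0.     0.     1.   ]] ['frame', 'depth', 'camera_matrix', 'view'] 0.9961309523809524
0.1 [0.15347892 0.57977454 0.2296251 ] [-1.51096225e-04  1.29033146e-01  9.91639887e-01 -8.71614694e-04] 0.08805368125948482
```

View pics/scene0.png

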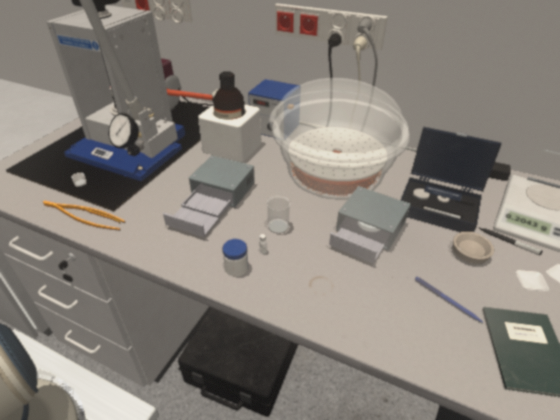

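View pics/top0.png

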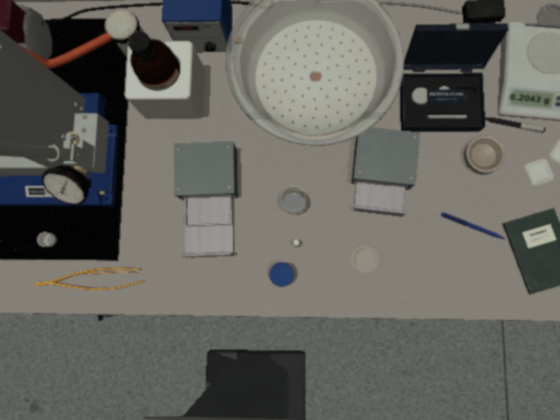

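The top view shows the left unit (about 208,200) with its tray out, its lip at row ~255. The right unit (about 385,170) is closed, its lip at row ~213. The jar (281,274), vial (296,243) and beaker (293,201) stand between them. Next I measure the housings and lips.

```bash
cat > h.py <<'E'
import numpy as np,cv2
def cloud(d):
    K=d["camera_matrix"];z=d["depth"];v,u=np.indices(z.shape)
    c=np.stack([(u-K[0,2])/K[0,0]*z,-(v-K[1,2])/K[1,1]*z,-z,np.ones_like(z)],-1)
    return (c@np.linalg.inv(d["view"]).T)[...,:3]
def project(d,p):
    c=d["view"]@np.append(p,1);K=d["camera_matrix"]
    return K[0,0]*c[0]/-c[2]+K[0,2],-K[1,1]*c[1]/-c[2]+K[1,2]
E
python3 - <<'E'
from h import *
d=dict(np.load("top0.npz"));P=cloud(d)
print("bench",P[290,200],P[230,340])
rois={"E":(165,135,245,262),"L":(345,120,425,220)}
for n,(a,b,c,e) in rois.items():
    Q=P[b:e,a:c].reshape(-1,3)
    print(n,np.histogram(Q[:,2],bins=np.arange(-.01,.08,.004)))
    m=((P[...,2]>.052)&(P[...,2]<.064)).astype(np.uint8);mm=np.zeros_like(m);mm[b:e,a:c]=m[b:e,a:c]
    mm=cv2.morphologyEx(mm,cv2.MORPH_OPEN,np.ones((5,5)))
    H=P[mm>0];r=cv2.minAreaRect((H[:,:2]*1000).astype(np.float32));print("housing",r,H[:,2].mean(),len(H))
    # along the column through the middle
    u=(a+c)//2
    for v in range(b,e+5,2):print(v,P[v,u].round(3),d["frame"][v,u].tolist(),end="; ")
    print()
for n,(u,v) in dict(jar=(281,274),vial=(296,243),beaker=(293,201)).items():
    Q=P[v-16:v+17,u-16:u+17].reshape(-1,3);Q=Q[Q[:,2]>.03];print(n,np.median(Q,0),Q.min(0),Q.max(0))
f=d["frame"];f2=np.vstack([cv2.resize(f[120:270,160:250],None,fx=4,fy=4)]);g=cv2.resize(f[110:260,340:430],None,fx=4,fy=4)
cv2.imwrite("pics/c1.png",np.hstack([f2,g]))
E
```

```text
bench [ 4.10366565e-01  4.50154447e-02 -2.44409748e-04] [ 0.53946696 -0.2496015   0.00086196]
E (array([   0,  408, 2990,  470,   24,  733, 1785,  162,  149,   37,   21,
         17,   35,  105,   63,   41, 1550, 1502,   20,    0,    0,    0]), array([-0.01 , -0.006, -0.002,  0.002,  0.006,  0.01 ,  0.014,  0.018,
        0.022,  0.026,  0.03 ,  0.034,  0.038,  0.042,  0.046,  0.05 ,
        0.054,  0.058,  0.062,  0.066,  0.07 ,  0.074,  0.078]))
housing ((660.9378051757812, 32.298553466796875), (110.99628448486328, 122.41197204589844), 2.665292501449585) 0.057994022120105446 3074
135 [0.749 0.047 0.001] [118, 127, 132]; 137 [ 0.746  0.048 -0.004] [117, 127, 131]; 139 [ 0.74   0.046 -0.   ] [118, 127, 131]; 141 [ 0.735  0.046 -0.   ] [116, 124, 128]; 143 [0.713 0.033 0.057] [100, 106, 101]; 145 [0.708 0.032 0.059] [99, 104, 98]; 147 [0.704 0.032 0.057] [100, 105, 99]; 149 [0.7   0.032 0.059] [101, 105, 98]; 151 [0.695 0.032 0.059] [99, 104, 97]; 153 [0.691 0.032 0.058] [98, 103, 97]; 155 [0.687 0.031 0.059] [98, 103, 97]; 157 [0.683 0.032 0.056] [99, 104, 98]; 159 [0.678 0.031 0.06 
[... 4635 characters left out ...]
[ 0.576 -0.337  0.043] [118, 120, 123]; 212 [ 0.574 -0.339  0.031] [68, 70, 71]; 214 [ 0.574 -0.345  0.001] [74, 80, 82]; 216 [ 0.57  -0.345  0.001] [117, 125, 129]; 218 [ 0.566 -0.345  0.001] [119, 127, 132]; 220 [ 0.561 -0.344  0.001] [119, 127, 132]; 222 [ 0.557 -0.345  0.   ] [118, 127, 131]; 224 [ 0.553 -0.345 -0.001] [119, 128, 132]; 
jar [ 0.44554831 -0.12903586  0.06282846] [ 0.42217128 -0.1716282   0.04380054] [ 0.46905827 -0.10664701  0.93479573]
vial [ 0.50932429 -0.15931536  0.04782704] [ 0.44311813 -0.1716282   0.03017446] [ 0.51697408 -0.15096107  0.93479573]
beaker [ 0.60754941 -0.15080895  0.06379136] [ 0.44311813 -0.17693243  0.03031157] [ 0.62268593 -0.12701047  0.93479573]
```

View pics/c1.png

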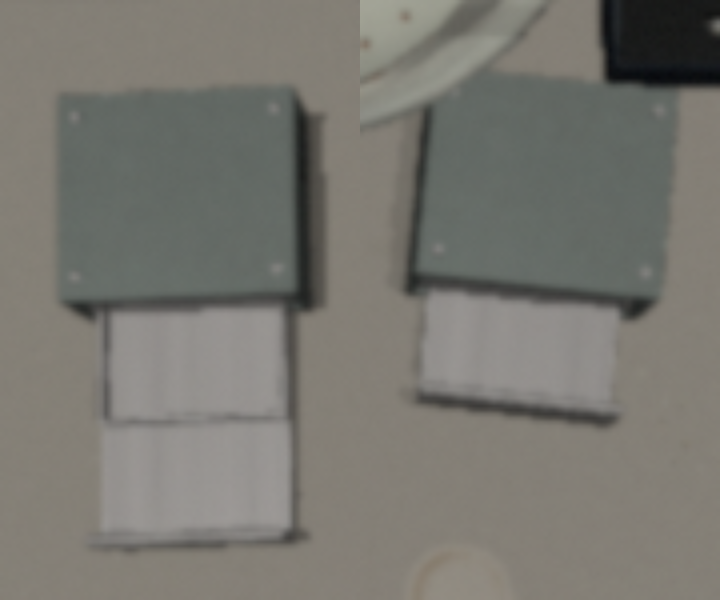

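The left housing is at (0.661, 0.032) with yaw 2.7°, tray out by about 70 mm. The right one is at (0.688, -0.340) with yaw -6.2°. Next: check clearances, then push the left tray home with closed fingers.

```bash
cat >> h.py <<'E'
from scipy.spatial.transform import Rotation as R
U={"E":(np.array([.661,.0323]),np.radians(2.67)),"L":(np.array([.6876,-.3405]),np.radians(-6.22))}
def pose(n,s,z):
    c,a=U[n];p=c+s*np.array([np.cos(a),np.sin(a)])
    M=np.array([[-np.cos(a),-np.sin(a),0],[-np.sin(a),np.cos(a),0],[0,0,-1]]).T  # x=-u, y=perp, z down
    q=R.from_matrix(M).as_quat();return [*p,z],[q[3],*q[:3]]
E
python3 - <<'E'
from h import *
from bench import *
for n in("top","scene"):
  P=cloud(dict(np.load(n+"0.npz"))).reshape(-1,3)
  for k in U:
    c,a=U[k];e=P[:,:2]-c;u=np.array([np.cos(a),np.sin(a)]);s=e@u;t=e@np.array([-u[1],u[0]])
    m=(s>-.125)&(s<-.035)&(abs(t)<.1)&(P[:,2]<.5);print(n,k,"max z under body",P[m,2].max())
    m=(P[:,2]>.035)&(P[:,2]<.05)&(abs(t)<.05)&(s<-.09)&(s>-.2);print("lip s",np.percentile(s[m],[5,50,95]),"t slope",np.polyfit(t[m],s[m],1))
  m=(P[:,0]<.5)&(P[:,1]>-.45)&(P[:,1]<.6)&(P[:,2]>.07)&(P[:,2]<.5);print("near tall",m.sum(),P[m].min(0) if m.any() else 0)
s=state();j=list(s["joint_pos"])
q=inverse_kinematics([.11,.37,.25],s["ee_rot"]);print(q)
print([inverse_kinematics(*pose(*a)) for a in(("E",-.212,.2),("E",-.212,.03),("E",-.119,.03),("L",-.081,.2),("L",-.081,.03),("L",-.19,.03))])
E
```

```text
top E max z under body 0.06277059052690492
lip s [-0.17923759 -0.17660169 -0.17370579] t slope [-0.00074489 -0.17659434]
top L max z under body 0.06361412998561777
lip s [-0.11295258 -0.11098869 -0.10774315] t slope [ 1.10435332e-04 -1.10702833e-01]
near tall 0 0
scene E max z under body 0.060052719252918885
lip s [-0.18102704 -0.17909934 -0.17554852] t slope [-0.0036113  -0.17876164]
scene L max z under body 0.06031698451073397
lip s [-0.11445861 -0.11236987 -0.10887411] t slope [ 0.00193175 -0.11211703]
near tall 2765 [ 0.02041455 -0.08253153  0.07019604]
[ 1.19374417e+00 -4.80322494e-01  1.69534119e+00 -1.43422994e-04
  1.92833808e+00 -1.18314301e-01]
[array([-2.57872850e-02, -3.20874390e-01,  1.66593904e+00, -4.44089210e-16,
        1.79652800e+00, -1.64318390e+00]), array([-2.57872850e-02, -2.70327550e-01,  1.92787336e+00, -4.44089210e-16,
        1.48404684e+00, -1.64318390e+00]), array([-1.33658797e-02, -6.77730296e-03,  1.68908348e+00, -4.44089210e-16,
        1.45928647e+00, -1.63076250e+00]), array([-5.49264041e-01,  3.42367162e-01,  9.98090648e-01, -4.44089210e-16,
        1.80113484e+00, -2.01150089e+00]), array([-5.49264041e-01,  3.83869552e-01,  1.24896382e+00, -4.44089210e-16,
        1.50875929e+00, -2.01150089e+00]), array([-6.27771876e-01,  1.24983250e-01,  1.55200259e+00, -4.44089210e-16,
        1.46460681e+00, -2.09000872e+00])]
```

Run:
```python
from h import *
from bench import *
close()
q=inverse_kinematics([.11,.37,.25],state()["ee_rot"]);movej(q)
move_to(*pose("E",-.212,.2))
move_l(pose("E",-.212,.03)[0],.12)
f0=state()["ft_force"];print("f0",f0)
move_l(pose("E",-.130,.03)[0],.06)
for s in np.arange(-.127,-.108,.002):
    move_l(pose("E",s,.03)[0],.03); st=state(); f=st["ft_force"]-f0
    print(round(s,3),st["ee_pos"].round(4),f.round(1))
    if f[0]<-12:break
move_l(pose("E",s-.03,.03)[0],.1)
move_l(pose("E",s-.03,.2)[0],.25)
d=get_image("top");np.savez("top1.npz",**d);cv2.imwrite("pics/top1.png",cv2.resize(d["frame"][100:280,120:440],None,fx=2,fy=2))
P=cloud(d).reshape(-1,3);c,a=U["E"];e=P[:,:2]-c;u=np.array([np.cos(a),np.sin(a)]);S=e@u;t=e@np.array([-u[1],u[0]])
m=(P[:,2]>.035)&(P[:,2]<.05)&(abs(t)<.05)&(S<-.09)&(S>-.2);print("lip s",np.percentile(S[m],[5,50,95]) if m.any() else 0)
print(state()["time"])
```

```text
f0 [ 0.19418722  0.04881535 -0.01771305]
-0.127 [0.5343 0.0264 0.0301] [-0.6  0.2  0.1]
-0.125 [0.5363 0.0265 0.03  ] [-0.8  0.8 -0. ]
-0.123 [0.5383 0.0266 0.03  ] [-0.3  0.1 -0. ]
-0.121 [0.5402 0.0267 0.03  ] [-1.8  0.5  0.3]
-0.119 [0.5402 0.0267 0.03  ] [-10.8   0.7   7. ]
-0.117 [0.5403 0.0266 0.03  ] [-18.9  -0.4  11.7]
lip s [-0.11016338 -0.10754153 -0.10504526]
10.0
```

View pics/top1.png

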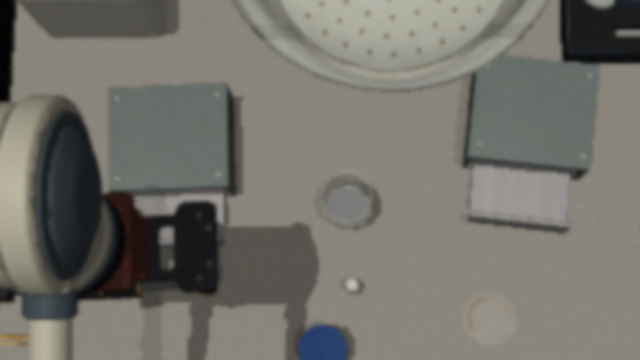

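The empty tray is against its stop, with its lip 107.5 mm ahead of the housing centre, and the bystanders haven't moved. Next I hook and draw the other tray.

Run:
```python
from h import *
from bench import *
move_to(*pose("L",-.081,.2))
move_l(pose("L",-.081,.08)[0],.15)
move_l(pose("L",-.081,.031)[0],.06)
f0=state()["ft_force"];print("f0",f0)
move_l(pose("L",-.094,.031)[0],.03)
move_l(pose("L",-.178,.031)[0],.04);print(state()["ft_force"]-f0)
for s in np.arange(-.180,-.196,-.0015):
    move_l(pose("L",s,.031)[0],.02); st=state(); f=st["ft_force"]-f0
    print(round(s,4),st["ee_pos"].round(4),f.round(1))
    if f[0]>9:break
move_l(pose("L",s+.014,.031)[0],.04)
move_l(pose("L",s+.014,.15)[0],.12)
move_l(pose("L",s-.1,.25)[0],.25)
q=list(state()["joint_pos"]);q[0]+=1.0;movej(q)
for n in("top","scene"):
    d=get_image(n);np.savez(n+"2.npz",**d);cv2.imwrite(f"pics/{n}2.png",d["frame"])
P=cloud(np.load("top2.npz")).reshape(-1,3)
for k in U:
    c,a=U[k];e=P[:,:2]-c;u=np.array([np.cos(a),np.sin(a)]);S=e@u;t=e@np.array([-u[1],u[0]])
    m=(P[:,2]>.035)&(P[:,2]<.05)&(abs(t)<.05)&(S<-.09)&(S>-.22);print(k,"lip s",np.percentile(S[m],[5,50,95]) if m.any() else 0)
print(state()["time"])
```

```text
f0 [ 0.87305722 -0.39525626 -0.72410663]
[0.25668982 1.51756523 1.42756263]
-0.18 [ 0.5085 -0.3212  0.0311] [-0.7  0.5  0.8]
-0.1815 [ 0.507 -0.321  0.031] [-1.   0.9  1.6]
-0.183 [ 0.5063 -0.3209  0.0311] [ 4.4 -1.5 -0.6]
-0.1845 [ 0.5062 -0.3209  0.0312] [ 9.9 -2.7 -3.5]
E lip s [-0.11006061 -0.10791693 -0.10488067]
L lip s [-0.19953983 -0.19713386 -0.1941043 ]
21.4167
```

View pics/top2.png

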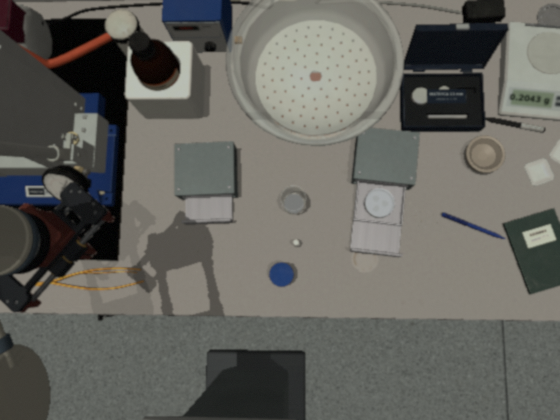

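View pics/scene2.png

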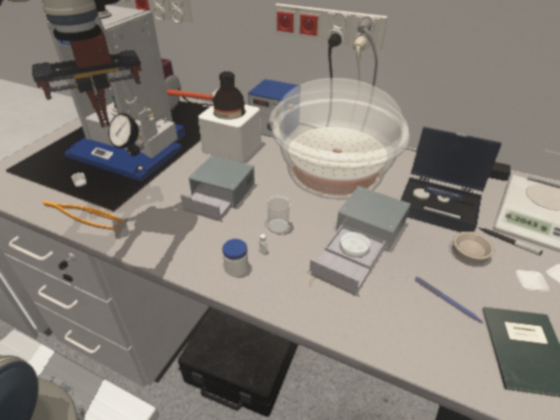

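The loaded tray is out to its stop (lip at row ~250), with the dish lying flat in its pocket at (378,203) and clear of the housing. The empty tray is home, and the jar, beaker and vial haven't moved.

Run:
```python
from bench import *
hold(.3);s=state();print(s["ft_force"],s["ee_pos"],s["dq"].round(3))
if abs(s["ft_force"]).max()<2: print(job_done())
```

```text
[-0.41446581 -0.09684217  0.21917666] [0.47946559 0.17331554 0.24861046] [ 0.004  0.001 -0.002 -0.001 -0.    -0.   ]
the job is handed in; nothing more can be done
None
```

I pushed the empty tray home first, then drew the loaded tray out to its stop; the dish is flat in its pocket, the jar, beaker and vial are where they stood, and the job is handed in (about 22 s on the robot's clock).

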